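# Set the vacuum sealer's blank selector by clicks at the cheese counter

### The arm

A 6-joint arm with a two-finger parallel gripper is mounted at the origin on the work surface. World frame = base frame: x ahead of the robot, y to its left, z up, the work surface at z = 0. Lengths are in mm, angles in degrees, forces in N, time in s.
With the tool pointing down it reaches from about 300 to 875 mm from the base axis. Payload 4.2 kg.
Tool frame: the origin (TCP) lies at the very end of the fingers, on their centre line; the grasp point (between the pads) lies 19 mm behind it; z points along the fingers, y is the line along which they close (so a half turn about z gives the same grasp; the last joint's range is limited). The gripper opens to 85 mm and grips with 20 to 120 N. Pads are 22 mm wide; open, the fingers measure 114 mm over their backs; the gripper's body (76 mm by 85 mm) begins 54 mm behind the grasp point. The pads swing forward as they close: fully open they stand 13 mm farther back than shut.
Start: joints at [71.448, 18.312, 89.639, -0, 72.044, -1.146], TCP at [172.012, 548.683, 231.338] pointing down, gripper open.
Joint ranges: [-177.97, 177.97], [-48.28, 115.42], [12.27, 149.76], [-77.06, 257.06], [2.81, 150.46], [-146.56, 146.56]. Speed limits (degrees/s): [147.25, 147.25, 180, 180, 180, 180].

### API

Orientations are given as a 3x3 rotation matrix whose columns are the frame's x, y, z axes.
In Python, from plant import manip gives the robot as it stands.
- The arm moves only by the tool drive_tool, never from a script. Its argument "series" is a list of rows, each an object with "xyz": the shift along the world's x, y, z in mm, a list of three; "rot": the turn, a rotation vector about the world's x, y, z in rad, a list of three; "hand": the finger opening in mm, from 0 to 85.4. A call has 1 to 8 rows; each row is the pose to reach, as a shift and turn from the pose commanded when the call began; what a row does not reach only later rows make up. A row lasts 1/10 s, in which the tool goes at most 50 mm and 8.59 degrees, less where a joint would pass 70% of its speed; a pose out of reach is approached as far as the arm can. A call with a gripper value outside its range is refused whole. The fingers move at their own pace and stop on an object; "squeeze" is the grip in N (left out, the last holds). Time passes only in rows, so rows that repeat a pose let the fingers close. It gives the time, the measured TCP pose, the force, the opening and the grip force at its end, in the units of the state.
- manip.state(): the state, without advancing time (a new reading comes with each control period).
- manip.grab_frame(name): name is "scene" or "top"; returns the picture (480x640x3 uint8, red, green, blue); there is no depth.
- manip.calibration(name): a dict with "fx", "fy", "cx", "cy" (pixels), "position" and "rotation" of the camera in the world. Camera axes: x right, y up, looking along -z (the intrinsics and any distortion apply to the point x, -y, -z); pixel columns grow to the right and rows downward; lengths in mm; the calibration is good to about 2 mm. A picture is of the moment at which its call begins. calibration takes no time and is no camera call.
- manip.sign_off(): hands the job in; it is judged then, once.
Trained networks look in the newest picture that a camera, given by its name, has taken for a name from the list of things; names that differ only in an ending like _2 or _b are one class to them, and where a whole thing is asked for, a point or a joint stands for the part that bears it (a point fixed in the world has none). Each returns a list of dicts, best first, with "score" (0 to 1); they miss things now and then, are a little off and sometimes report something else, mostly with a low value. They report only what shows in the picture. A call takes as long as a camera call.
- manip.find_in(camera, query): "uv" ([column, row] in pixels, amid what is visible of it).
- manip.silhouettes(camera, query): "pixels" (480x640 bool, what is visible of it) and "uv" ([column, row] in pixels, amid what is visible of it).
- manip.spot_point(camera, query): "uv" ([column, row] in pixels: a listed point, or the origin of a listed thing).
The state is a dict: "time_s": time; "joints": joint angles; "qd": joint speeds; "joint_efforts": joint torques, N m; "position": TCP position; "tool_rot": TCP orientation; "ft_force": force on the tool from outside, world axes, zero at the start; "ft_torque": the same for the moment, N m; "opening": opening from 0.0 (shut) to 1.0 (fully open); "gripper_force": force on a finger pad.
Only numpy, scipy, OpenCV 4.12 (cv2) and the standard library are available. Lean on these libraries where they do the work, as an engineer would, in place of code of your own. Each camera call takes 0.05 s, during which the arm holds its last target. There are 200 camera calls.

### The job

Set the seal time on the steel vacuum sealer: its blank black selector carries no marks, so turn it anticlockwise (seen from above) right back to its end stop, pause there briefly, then turn it clockwise three clicks from the stop and let go. Leave the matching selector on the white hot plate alone.

Things in the scene. Friction and masses are not known exactly. Their poses are not given: they have to be found in the camera images.
- sealer: Fixed vacuum sealer: steel box 190 mm (x) by 300 mm (y), 80 mm high, origin under its centre, z up. A 12 mm thick black lid with a grey-blue window covers the -y half of its top; the selector stands on top at x = 0, y = +85 mm. The hot plate beside it (left or right varies) has the same size and selector, but is white with a flat brown plate instead of the lid.
- selector_grip (a point): Grip point of the sealer's selector, on its vertical axis, 115 mm above the counter. Grey disc 48 mm across (top at 94 mm) with an upright blank black bar grip: 46 mm long, 14 mm thick, top at 125 mm. The frame turns with it: x along the bar, y across the 14 mm (the faces to pinch), z up. The bar's ends look alike. Nothing within 60 mm rises above 100 mm.
- selector (a joint): Turn of the sealer's selector (rad): 0 at the anticlockwise end stop, where the bar lies along the sealer's x; grows clockwise seen from above. Five click positions 28 degrees (0.489 rad) apart, 0 to 1.955, the last being the other stop; three clicks = 1.466. Starts between 0.38 and 1.1. A detent of about 0.2 N m draws it to the nearest click when let go, unless midway.
- plate_selector (a joint): Turn of the matching grey and black selector on the white hot plate (rad), same make; starts at 0, its anticlockwise end stop, and stays there.

How it is judged:
By the outcome, as a careful person would: the job done as asked, in the order asked, and still so for the second after the job is handed in, with the robot touching nothing.
It also fails if it takes over 40 s, if anything falls off the work surface, if the arm or the gripper's body presses on something with over 40 N, if the wrist force passes 120 N, or if a joint passes its speed limit or range.

## Working session

There is one attempt and no reset: what is moved stays moved. The work goes in short steps, Python scripts to look and compute and a tool call to move; the robot and the scene stay as the last step left them, time stands still between calls to the robot, and variables do not carry over. Pictures are saved under pics/ and viewed, at most 10 in all, crops included, and the job is handed in when it is done.

Besides the shell and the picture viewer there is one more tool, called after "Request:" as a command line: name --argument value ..., lists and objects as JSON in quotes. drive_tool: Moves the arm, as the interface text tells. Its arguments: {"type":"object","properties":{"series":{"type":"array","items":{"type":"object","properties":{"xyz":{"type":"array","items":{"type":"number"}},"rot":{"type":"array","items":{"type":"number"}},"hand":{"type":"number"}}}},"squeeze":{"type":"number"}},"required":["series"]}

```bash
mkdir -p pics; python3 - <<'E'
from plant import manip
import cv2
for c in("scene","top"):
    im=manip.grab_frame(c); cv2.imwrite(f"pics/{c}0.png",im[:,:,::-1])
    k=manip.calibration(c); print(c,k)
    for q in("sealer","selector_grip"):
        print(q,[(d["score"],d["uv"]) for d in manip.spot_point(c,q)])
    print([(d["score"],d["uv"],d["pixels"].sum()) for d in manip.silhouettes(c,"selector_grip")])
print(manip.state())
E
```

```text
scene {'fx': 533.6901518623685, 'fy': 533.6901518623685, 'cx': 320.2818596197674, 'cy': 244.63795519637327, 'position': array([1249.84825774,  555.1664518 ,  676.98769786]), 'rotation': array([[-0.56078502, -0.47876896,  0.67550015],
       [ 0.8276921 , -0.30335963,  0.47212151],
       [-0.02111764,  0.82386481,  0.56639282]])}
sealer [(0.87, [209.4, 237.8])]
selector_grip [(0.7, [235.0, 206.7])]
[(0.58, [234.1, 209.9], np.int64(499))]
top {'fx': 537.5105681161633, 'fy': 537.5105681161633, 'cx': 322.97969173813357, 'cy': 250.81209519818754, 'position': array([397.55221542,  43.52454176, 913.44413039]), 'rotation': array([[-0.00965623,  0.98887612, -0.14842769],
       [-0.99993026, -0.00853975,  0.00815755],
       [ 0.00679927,  0.14849611,  0.98888962]])}
sealer [(0.62, [483.5, 237.8])]
selector_grip [(0.97, [444.1, 225.5])]
[(0.56, [440.4, 227.4], np.int64(733))]
{'time_s': 0.4, 'joints': array([ 7.14481476e+01,  1.83179910e+01,  8.96509185e+01,  1.75636180e-04,
        7.20420795e+01, -1.14464789e+00]), 'qd': array([ 0.02726881, -0.15849746, -0.0690031 , -0.02215137, -0.15122215,
       -0.0968948 ]), 'joint_efforts': array([-2.03815340e-03, -4.14950609e+01, -2.34099215e+01, -1.16692518e-04,
        2.33060891e-03, -1.30903510e-05]), 'position': array([171.98375661, 548.61147869, 231.19591633]), 'tool_rot': array([[-9.54202436e-01,  2.99161675e-01, -6.37862985e-05],
       [ 2.99161681e-01,  9.54202419e-01, -1.80899937e-04],
       [ 6.74671210e-06, -1.91697577e-04, -9.99999982e-01]]), 'ft_force': array([ 0.4254226 , -0.07808153,  0.34040677]), 'ft_torque': array([-0.06001811, -0.05308337,  0.03432319]), 'gripper_force': 0.0, 'opening': 1.0004990029783005}
```

View pics/top0.png

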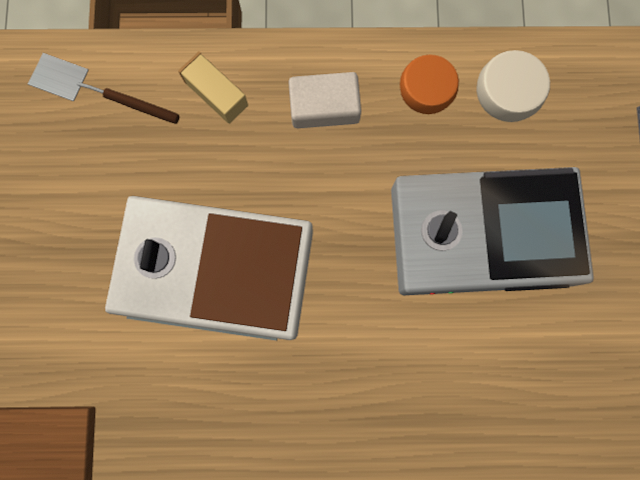

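View pics/scene0.png

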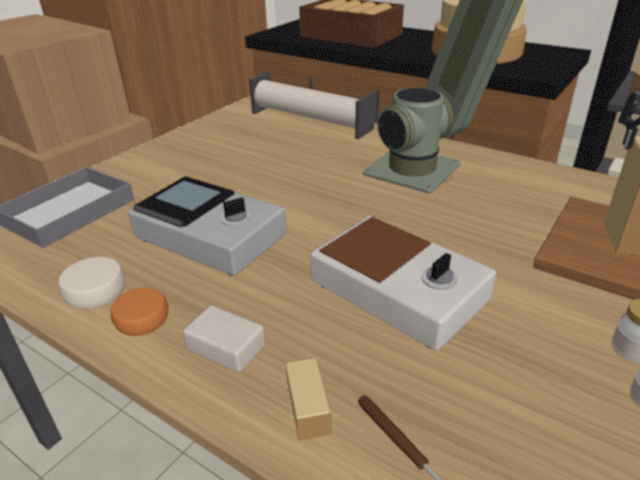

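The top view shows the sealer on the right, with its selector at about (442,229) and the bar running from (452,213) to (438,243). The hot plate is on the left, with its selector at (154,257). The scene view agrees: sealer selector at (235,208). Next I'll fit the geometry.

```bash
cat > h.py <<'E'
import numpy as np,cv2
from scipy.optimize import minimize
def proj(k,P):
    q=(np.asarray(P,float)-k["position"])@k["rotation"]
    return np.c_[k["cx"]+k["fx"]*q[:,0]/-q[:,2], k["cy"]+k["fy"]*q[:,1]/q[:,2]]
def ray(k,uv,z):
    d=k["rotation"]@[(uv[0]-k["cx"])/k["fx"],-(uv[1]-k["cy"])/k["fy"],-1]
    return k["position"]+d*(z-k["position"][2])/d[2]
def box(x,y,a,lx,ly,z0,z1):
    c,s=np.cos(a),np.sin(a)
    return [(x+c*i*lx/2-s*j*ly/2,y+s*i*lx/2+c*j*ly/2,z) for i in(-1,1) for j in(-1,1) for z in(z0,z1)]
def hullmask(k,P,S=4):
    m=np.zeros((480*S,640*S),np.uint8)
    h=cv2.convexHull((proj(k,P)*S+S/2-.5).astype(np.float32))
    cv2.fillConvexPoly(m,np.round(h).astype(np.int32),1)
    return cv2.resize(m.astype(np.float32),(640,480),interpolation=cv2.INTER_AREA)
def fit(k,mask,f,p0,step):
    def cost(p):
        m=hullmask(k,f(p)); return 1-np.minimum(m,mask).sum()/np.maximum(m,mask).sum()
    r=minimize(cost,p0,method="Nelder-Mead",options=dict(initial_simplex=np.vstack([p0]+[np.array(p0)+np.eye(len(p0))[i]*step[i] for i in range(len(p0))]),xatol=.02,fatol=1e-4))
    return r.x,r.fun
def bar(k,im,uv,p0,r=24):
    m=np.zeros((480,640),np.float32); u,v=map(int,uv)
    g=im.max(2)[v-r:v+r,u-r:u+r].astype(float)
    m[v-r:v+r,u-r:u+r]=g<70
    return fit(k,m,lambda p:box(p[0],p[1],p[2],46,14,94,125),p0,[6,6,.3])
E
python3 - <<'E'
from plant import manip
from h import *
K={c:manip.calibration(c) for c in("top","scene")}
I={c:cv2.imread(f"pics/{c}0.png") for c in K}
print(ray(K["top"],(444.1,225.5),115),ray(K["scene"],(235,206.7),115))
for c,uv in(("top",(443,228)),("scene",(235,209))):
    p=ray(K[c],uv,112); best=min((bar(K[c],I[c],uv,[p[0],p[1],a],24 if c=="top" else 14) for a in(-.9,-.5,-.2)),key=lambda t:t[1]); print(c,best)
manip.grab_frame("top")
s=manip.silhouettes("top","sealer")[0]; m=s["pixels"].astype(np.float32); print(s["score"],m.sum())
p=ray(K["top"],(483,238),0)
R,l=190,300
print(fit(K["top"],m,lambda p:box(p[0],p[1],p[2],190,300,0,80)+box(p[0]+np.sin(p[2])*75,p[1]-np.cos(p[2])*75,p[2],190,150,80,92),[p[0],p[1],0],[8,8,.1]))
E
```

```text
[ 554.59117702 -146.95544869  115.        ] [ 559.22133714 -142.17385038  115.        ]
top (array([ 5.51741947e+02, -1.49018157e+02, -4.77183296e-01]), np.float64(0.113689124584198))
scene (array([ 5.53028842e+02, -1.51450376e+02, -6.18383137e-02]), np.float64(0.2857593297958374))
0.58 22946.0
(array([ 5.55585627e+02, -2.26009827e+02,  5.31655746e-02]), np.float64(0.06324529647827148))
```

Request:
drive_tool --series '[{"xyz": [15,-27,0],"rot": [0,0,0]},{"xyz": [38,-70,0],"rot": [0,0,-0.02]},{"xyz": [61,-113,0],"rot": [0,0,-0.04]},{"xyz": [84,-156,0],"rot": [0,0,-0.06]},{"xyz": [107,-199,0],"rot": [0,0,-0.08]},{"xyz": [130,-242,0],"rot": [0,0,-0.1]},{"xyz": [153,-285,0],"rot": [0,0,-0.12]},{"xyz": [176,-328,0],"rot": [0,0,-0.14]}]'

```text
$.series[0]: bad value
```

Request:
drive_tool --series '[{"xyz": [23,-43,0],"rot": [0,0,-0.01]},{"xyz": [46,-86,0],"rot": [0,0,-0.02]},{"xyz": [69,-129,0],"rot": [0,0,-0.03]},{"xyz": [92,-172,0],"rot": [0,0,-0.03]},{"xyz": [115,-215,0],"rot": [0,0,-0.03]},{"xyz": [138,-258,0],"rot": [0,0,-0.03]},{"xyz": [161,-301,0],"rot": [0,0,-0.03]},{"xyz": [180,-336,0],"rot": [0,0,-0.03]}]'

```text
$.series[0]: bad value
```

Request:
drive_tool --series '[{"xyz": [15,-27,0],"rot": [0,0,0],"hand": 85},{"xyz": [38,-70,0],"rot": [0,0,-0.02],"hand": 85},{"xyz": [61,-113,0],"rot": [0,0,-0.04],"hand": 85},{"xyz": [84,-156,0],"rot": [0,0,-0.06],"hand": 85},{"xyz": [107,-199,0],"rot": [0,0,-0.08],"hand": 85},{"xyz": [130,-242,0],"rot": [0,0,-0.1],"hand": 85},{"xyz": [153,-285,0],"rot": [0,0,-0.12],"hand": 85},{"xyz": [176,-328,0],"rot": [0,0,-0.14],"hand": 85}]'

```text
time_s: 1.3
position: [348.6, 219.0, 231.7]
tool_rot: [[-0.903, 0.43, 0.001], [0.43, 0.903, 0.001], [-0.001, 0.001, -1.0]]
ft_force: [0.7, 0.7, -0.0]
opening: 0.99
gripper_force: 0.0
```

Request:
drive_tool --series '[{"xyz": [23,-43,0],"rot": [0,0,-0.01],"hand": 80},{"xyz": [46,-86,0],"rot": [0,0,-0.02],"hand": 70},{"xyz": [69,-129,0],"rot": [0,0,-0.03],"hand": 60},{"xyz": [92,-172,0],"rot": [0,0,-0.03],"hand": 50},{"xyz": [115,-215,0],"rot": [0,0,-0.03],"hand": 50},{"xyz": [138,-258,0],"rot": [0,0,-0.03],"hand": 50},{"xyz": [161,-301,0],"rot": [0,0,-0.03],"hand": 50},{"xyz": [180,-336,0],"rot": [0,0,-0.03],"hand": 50}]'

```text
time_s: 2.1
position: [528.9, -117.9, 231.4]
tool_rot: [[-0.889, 0.458, 0.001], [0.458, 0.889, -0.0], [-0.001, 0.0, -1.0]]
ft_force: [0.4, 0.4, 0.3]
opening: 0.586
gripper_force: 0.0
```

Request:
drive_tool --series '[{"xyz": [12,-16,-20],"rot": [0,0,0],"hand": 50},{"xyz": [23,-32,-50],"rot": [0,0,0],"hand": 50},{"xyz": [23,-32,-78],"rot": [0,0,0],"hand": 50},{"xyz": [23,-32,-78],"rot": [0,0,0],"hand": 50}]'

```text
time_s: 2.5
position: [548.5, -147.1, 149.4]
tool_rot: [[-0.889, 0.457, -0.009], [0.457, 0.889, 0.003], [0.009, -0.002, -1.0]]
ft_force: [-0.7, 0.2, -0.7]
opening: 0.584
gripper_force: 0.0
```

```bash
python3 - <<'E'
from plant import manip
import cv2,numpy as np
im=manip.grab_frame("scene")[120:300,110:350,::-1]; a=cv2.resize(im,None,fx=3,fy=3,interpolation=2)
cv2.imwrite("pics/s1.png",a)
E
```

```text
(no output)
```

View pics/s1.png

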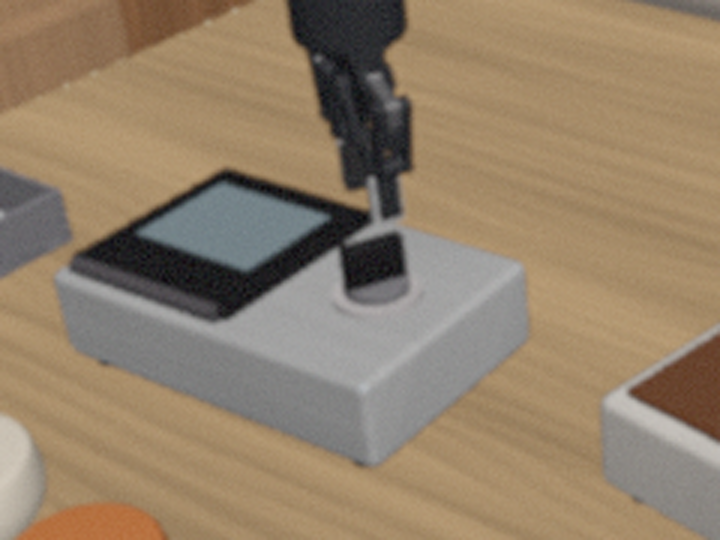

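The fingers straddle the bar, which is at about (375,262) in the crop, and the gripper sits above it. I'll descend and close.

Request:
drive_tool --series '[{"xyz": [0,0,-20],"rot": [0,0,0],"hand": 50},{"xyz": [0,0,-40],"rot": [0,0,0],"hand": 50},{"xyz": [0,0,-54],"rot": [0,0,0],"hand": 50},{"xyz": [0,0,-54],"rot": [0,0,0],"hand": 35},{"xyz": [0,0,-54],"rot": [0,0,0],"hand": 25},{"xyz": [0,0,-54],"rot": [0,0,0],"hand": 10},{"xyz": [0,0,-54],"rot": [0,0,0],"hand": 10},{"xyz": [0,0,-54],"rot": [0,0,0],"hand": 10}]' --squeeze 40

```text
time_s: 3.35
position: [551.0, -149.5, 101.6]
tool_rot: [[-0.891, 0.454, 0.001], [0.454, 0.891, -0.005], [-0.003, -0.003, -1.0]]
ft_force: [-4.6, -6.3, 2.8]
opening: 0.156
gripper_force: 40.8
```

Request:
drive_tool --series '[{"xyz": [0,0,0],"rot": [0,0,0],"hand": 10},{"xyz": [0,0,0],"rot": [0,0,0],"hand": 10}]'

```text
time_s: 3.55
position: [551.0, -149.5, 101.6]
tool_rot: [[-0.891, 0.454, 0.001], [0.454, 0.891, -0.004], [-0.003, -0.003, -1.0]]
ft_force: [-3.7, -6.0, 4.9]
opening: 0.157
gripper_force: 40.7
```

```bash
python3 - <<'E'
from plant import manip
s=manip.state();print(s)
E
```

```text
{'time_s': 3.55, 'joints': array([-16.20818027,  24.25009341, 100.78244244,  -0.27613294,
        54.8207892 , -79.01694623]), 'qd': array([-0.0390746 , -0.0215141 ,  0.05513669, -0.02452216, -0.01394124,
       -0.05290828]), 'joint_efforts': array([  3.88263568, -41.34764314, -19.50705349,   1.83436085,
        -0.56065874,   0.21716855]), 'position': array([ 551.0358283 , -149.50575785,  101.57416989]), 'tool_rot': array([[-0.89074717,  0.4544971 ,  0.00136391],
       [ 0.45448746,  0.89074178, -0.00449868],
       [-0.00325953, -0.0033873 , -0.99998895]]), 'ft_force': array([-3.65138576, -5.96387861,  4.90683469]), 'ft_torque': array([-0.97976218,  0.60973477,  0.24760411]), 'gripper_force': 40.74310541152954, 'opening': 0.15736915293473705}
```

Request:
drive_tool --series '[{"xyz": [0,0,0],"rot": [0,0,0.06],"hand": 10},{"xyz": [0,0,0],"rot": [0,0,0.13],"hand": 10},{"xyz": [0,0,0],"rot": [0,0,0.2],"hand": 10},{"xyz": [0,0,0],"rot": [0,0,0.27],"hand": 10},{"xyz": [0,0,0],"rot": [0,0,0.34],"hand": 10},{"xyz": [0,0,0],"rot": [0,0,0.41],"hand": 10},{"xyz": [0,0,0],"rot": [0,0,0.45],"hand": 10},{"xyz": [0,0,0],"rot": [0,0,0.45],"hand": 10}]'

```text
time_s: 4.35
position: [550.7, -150.3, 101.6]
tool_rot: [[-1.0, 0.021, 0.001], [0.021, 1.0, -0.006], [-0.001, -0.006, -1.0]]
ft_force: [-4.1, -9.3, 3.8]
opening: 0.153
gripper_force: 58.9
```

```bash
cat > st.py <<'E'
from plant import manip
import numpy as np
s=manip.state();R=s["tool_rot"]
print(s["time_s"],np.round(s["position"],1),"yaw",np.degrees(np.arctan2(R[1,0],R[0,0])).round(2),s["ft_force"].round(1),s["ft_torque"].round(2),s["joint_efforts"][5].round(2),s["opening"],s["gripper_force"])
E
python3 st.py
```

```text
4.35 [ 550.7 -150.3  101.6] yaw 178.79 [-4.1 -9.3  3.8] [-1.22  0.71  0.33] 0.31 0.15318188926629211 58.89774978160858
```

Request:
drive_tool --series '[{"xyz": [0,0,0],"rot": [0,0,0.03],"hand": 10},{"xyz": [0,0,0],"rot": [0,0,0.06],"hand": 10},{"xyz": [0,0,0],"rot": [0,0,0.08],"hand": 10},{"xyz": [0,0,0],"rot": [0,0,0.08],"hand": 10}]'

```text
time_s: 4.75
position: [550.8, -150.4, 101.6]
tool_rot: [[-0.998, -0.055, 0.001], [-0.055, 0.998, -0.005], [-0.001, -0.005, -1.0]]
ft_force: [-4.2, -9.4, 3.2]
opening: 0.149
gripper_force: 58.5
```

```bash
python3 st.py
```

```text
4.75 [ 550.8 -150.4  101.6] yaw -176.84 [-4.2 -9.4  3.2] [-1.59  0.81 -0.82] -0.9 0.14856732727934277 58.482457995414734
```

Request:
drive_tool --series '[{"xyz": [0,0,0],"rot": [0,0,0.02],"hand": 10},{"xyz": [0,0,0],"rot": [0,0,0.04],"hand": 10},{"xyz": [0,0,0],"rot": [0,0,0.04],"hand": 10},{"xyz": [0,0,0],"rot": [0,0,0.04],"hand": 10},{"xyz": [0,0,0],"rot": [0,0,0.04],"hand": 10},{"xyz": [0,0,0],"rot": [0,0,0.04],"hand": 10},{"xyz": [0,0,0],"rot": [0,0,0.04],"hand": 10},{"xyz": [0,0,0],"rot": [0,0,0.04],"hand": 10}]'

```text
time_s: 5.55
position: [550.4, -150.4, 101.6]
tool_rot: [[-0.996, -0.093, 0.0], [-0.093, 0.996, -0.005], [0.0, -0.005, -1.0]]
ft_force: [-4.9, -10.5, 4.7]
opening: 0.151
gripper_force: 68.5
```

```bash
python3 st.py
```

```text
5.55 [ 550.4 -150.4  101.6] yaw -174.64 [ -4.9 -10.5   4.7] [-1.63  0.91 -1.12] -1.14 0.15133623354149503 68.51347118150443
```

The torque rose to over 1 N·m at a yaw of about 183°, which is the end stop, and I held it there for 0.6 s. Now clockwise about 85°.

Request:
drive_tool --series '[{"xyz": [0,0,0],"rot": [0,0,-0.05],"hand": 10},{"xyz": [0,0,0],"rot": [0,0,-0.12],"hand": 10},{"xyz": [0,0,0],"rot": [0,0,-0.19],"hand": 10},{"xyz": [0,0,0],"rot": [0,0,-0.26],"hand": 10},{"xyz": [0,0,0],"rot": [0,0,-0.33],"hand": 10},{"xyz": [0,0,0],"rot": [0,0,-0.4],"hand": 10},{"xyz": [0,0,0],"rot": [0,0,-0.46],"hand": 10},{"xyz": [0,0,0],"rot": [0,0,-0.52],"hand": 10}]'

```text
time_s: 6.35
position: [552.2, -150.1, 101.9]
tool_rot: [[-0.911, 0.412, 0.004], [0.412, 0.911, -0.006], [-0.006, -0.004, -1.0]]
ft_force: [-1.0, -8.2, 1.9]
opening: 0.149
gripper_force: 57.6
```

Request:
drive_tool --series '[{"xyz": [0,0,0],"rot": [0,0,-0.07],"hand": 10},{"xyz": [0,0,0],"rot": [0,0,-0.14],"hand": 10},{"xyz": [0,0,0],"rot": [0,0,-0.21],"hand": 10},{"xyz": [0,0,0],"rot": [0,0,-0.28],"hand": 10},{"xyz": [0,0,0],"rot": [0,0,-0.35],"hand": 10},{"xyz": [0,0,0],"rot": [0,0,-0.42],"hand": 10},{"xyz": [0,0,0],"rot": [0,0,-0.48],"hand": 10},{"xyz": [0,0,0],"rot": [0,0,-0.52],"hand": 10}]'

```text
time_s: 7.15
position: [553.0, -150.7, 102.2]
tool_rot: [[-0.587, 0.81, 0.006], [0.81, 0.587, -0.007], [-0.009, 0.001, -1.0]]
ft_force: [0.4, -11.1, 2.2]
opening: 0.149
gripper_force: 57.1
```

```bash
python3 st.py
```

```text
7.15 [ 553.  -150.7  102.2] yaw 125.94 [  0.4 -11.1   2.2] [-1.21  0.27  0.22] 0.04 0.14859498783060943 57.06284165382385
```

Remaining turn is to a yaw of about 99°: −0.46 rad.

Request:
drive_tool --series '[{"xyz": [0,0,0],"rot": [0,0,-0.07],"hand": 10},{"xyz": [0,0,0],"rot": [0,0,-0.14],"hand": 10},{"xyz": [0,0,0],"rot": [0,0,-0.21],"hand": 10},{"xyz": [0,0,0],"rot": [0,0,-0.28],"hand": 10},{"xyz": [0,0,0],"rot": [0,0,-0.35],"hand": 10},{"xyz": [0,0,0],"rot": [0,0,-0.42],"hand": 10},{"xyz": [0,0,0],"rot": [0,0,-0.46],"hand": 10},{"xyz": [0,0,0],"rot": [0,0,-0.46],"hand": 10}]'

```text
time_s: 7.95
position: [553.2, -151.8, 102.7]
tool_rot: [[-0.167, 0.986, 0.007], [0.986, 0.167, -0.009], [-0.01, 0.005, -1.0]]
ft_force: [-1.9, -13.5, 5.0]
opening: 0.149
gripper_force: 56.2
```

```bash
python3 st.py
```

```text
7.95 [ 553.2 -151.8  102.7] yaw 99.63 [ -1.9 -13.5   5. ] [-1.76  0.27 -0.11] 0.1 0.14908075529995646 56.23651385307312
```

Request:
drive_tool --series '[{"xyz": [0,0,0],"rot": [0,0,0],"hand": 25},{"xyz": [0,0,0],"rot": [0,0,0],"hand": 45},{"xyz": [0,0,0],"rot": [0,0,0],"hand": 50},{"xyz": [0,0,0],"rot": [0,0,0],"hand": 50},{"xyz": [0,0,20],"rot": [0,0,0],"hand": 50},{"xyz": [0,0,60],"rot": [0,0,0],"hand": 50},{"xyz": [0,0,100],"rot": [0,0,0],"hand": 50},{"xyz": [0,0,130],"rot": [0,0,0],"hand": 50}]'

```text
time_s: 8.75
position: [551.5, -147.1, 231.9]
tool_rot: [[-0.167, 0.986, 0.002], [0.986, 0.167, -0.0], [-0.001, 0.002, -1.0]]
ft_force: [0.1, -0.0, 0.0]
opening: 0.583
gripper_force: 0.0
```

Request:
drive_tool --series '[{"xyz": [-20,30,0],"rot": [0,0,0],"hand": 50},{"xyz": [-40,70,0],"rot": [0,0,0],"hand": 50},{"xyz": [-60,110,0],"rot": [0,0,0],"hand": 50},{"xyz": [-80,150,0],"rot": [0,0,0],"hand": 50},{"xyz": [-100,190,0],"rot": [0,0,0],"hand": 50},{"xyz": [-120,230,0],"rot": [0,0,0],"hand": 50},{"xyz": [-140,270,0],"rot": [0,0,0],"hand": 50},{"xyz": [-150,300,0],"rot": [0,0,0],"hand": 50}]'

```text
time_s: 9.55
position: [399.0, 154.6, 229.5]
tool_rot: [[-0.168, 0.986, -0.0], [0.986, 0.168, 0.001], [0.001, -0.0, -1.0]]
ft_force: [-0.1, 0.5, 0.8]
opening: 0.587
gripper_force: 0.0
```

```bash
python3 st.py; python3 - <<'E'
from plant import manip
from h import *
im=manip.grab_frame("top")[:,:,::-1]; cv2.imwrite("pics/t2.png",im); k=manip.calibration("top")
print(min((bar(k,im,(443,228),[552,-150,a]) for a in(-1.9,-1.5,-1.1,-.6)),key=lambda t:t[1]))
E
```

```text
9.55 [399.  154.6 229.5] yaw 99.66 [-0.1  0.5  0.8] [-0.02 -0.    0.04] -0.51 0.5869584011107163 0.0
(array([ 552.8208888 , -148.91194029,   -1.39833881]), np.float64(0.13516730070114136))
```

View pics/t2.png

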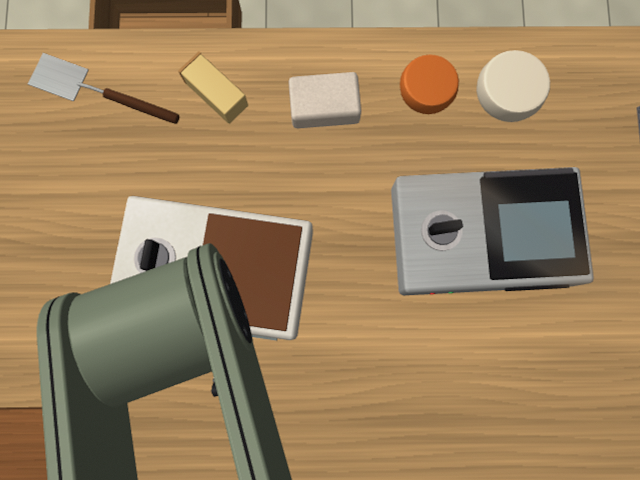

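The selector at (445,228) now lies at −1.40 rad in the world, which is a turn of about 1.45 (three clicks = 1.466). The hot plate's selector at (152,256) hasn't moved, and the arm is clear of everything.

```bash
python3 -c "
from plant import manip
print(manip.sign_off())"
```

```text
the job is handed in; nothing more can be done
None
```

The sealer's selector was turned back to its end stop, held there briefly, then set three clicks clockwise and released. It measured about 1.45 rad against 1.466, the hot plate's selector was left alone, and the job is handed in.

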